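# Wipe the chips off the packing scale

### The job

Clear the plate of the packing scale: pick up the wooden scraper block by its grip bar and wipe both wood chips along the plate and over its end into the catch tray, touching the chips with nothing but the scraper. Then stand the scraper upright on the worktop again, clear of the scale and its tray, and let go.

Things in the scene. Friction and masses are not known exactly. Their poses are not given: they have to be found in the camera images.
- scale: Fixed packing scale: flat metal plate without rims, 150 mm (x) by 180 mm (y), top 36 mm above the worktop, on a grey housing. At its +y end adjoins an open dark sheet-metal catch tray of the same width, y = 90 to 170 mm: floor 4 mm, walls (3 mm thick, two sides and far end) 30 mm above the worktop. Origin: on the worktop under the plate's middle; z up; +y along the plate to the tray.
- scraper: Loose scraper block, 0.2 to 0.3 kg, standing on the worktop: pale wood on a black rubber foot, 36 mm thick (x), 130 mm wide (y), 28 mm high, with an upright wooden grip bar on its middle, 24 mm thick (x), 64 mm wide (y), from 28 to 72 mm height. The same either way round. Origin: centre of the underside; z up. Its flat +x and -x faces do the wiping.
- chip_a: Loose wood chip, 30 x 20 mm, 11 mm thick, 12 g, flat on the plate nearer the tray. Origin: centre of its underside. Starts within 30 mm of the plate's middle line (x = 0 of the scale), 35 to 55 mm from the plate's middle towards the tray.
- chip_b: Loose wood chip, 24 x 22 mm, 13 mm thick, 12 g, flat on the plate farther from the tray. Origin: centre of its underside. Starts within 30 mm of the plate's middle line, 0 to 20 mm from the plate's middle away from the tray.

How it is judged:
On the way:
1. the scraper is held upright down at the plate, its foot less than 10 mm above the plate's top (x of scraper in the frame of scale between -0.075 and 0.075 m and y of scraper in the frame of scale between -0.13 and 0.13 m and z of scraper in the frame of scale between 0.031 and 0.046 m and angle between scraper's own z axis and vertical below 0.26 rad), for 0.2 s.
At the end, for the whole second after the job is handed in: Both chips lie at rest in the catch tray (centres within its outline, below 30 mm height); the scraper stands upright within 10 degrees on the worktop, released, its centre outside the outline of the scale and tray (x of chip_a in the frame of scale between -0.075 and 0.075 m and y of chip_a in the frame of scale between 0.082 and 0.17 m and height (world z) of each of chip_a, chip_b below 0.03 m and linear speed of each of chip_a, chip_b, scraper below 0.02 m/s and x of chip_b in the frame of scale between -0.075 and 0.075 m and y of chip_b in the frame of scale between 0.082 and 0.17 m and height (world z) of scraper below 0.006 m and angle between scraper's own z axis and vertical below 0.17 rad and not (x of scraper in the frame of scale between -0.08 and 0.08 m and y of scraper in the frame of scale between -0.095 and 0.175 m)); the robot touches nothing.
It fails at once if the robot itself touches a chip (contact force between any of the fingers, the arm and chip_a above 0.3 N or contact force between any of the fingers, the arm and chip_b above 0.3 N).
It also fails if it takes over 50 s, if anything falls off the work surface, if the arm or the gripper's body presses on something with over 40 N, if the wrist force passes 120 N, or if a joint passes its speed limit or range.

### The arm

A 6-joint arm with a two-finger parallel gripper is mounted at the origin on the work surface; the furniture and walls round the work are solid. World frame = base frame: x ahead of the robot, y to its left, z up, the work surface at z = 0. Lengths are in m, angles in rad, forces in N, time in s.
With the tool pointing down it reaches from about 0.425 to 0.95 m from the base axis. Payload 3.5 kg.
Tool frame: the origin (TCP) lies at the very end of the fingers, on their centre line; the grasp point (between the pads) lies 19 mm behind it; z points along the fingers, y is the line along which they close (so a half turn about z gives the same grasp; the last joint's range is limited). The gripper opens to 85 mm and grips with 20 to 120 N. Pads are 22 mm wide; open, the fingers measure 114 mm over their backs; the gripper's body (76 mm by 85 mm) begins 54 mm behind the grasp point. The pads swing forward as they close: fully open they stand 13 mm farther back than shut.
Start: joints at [1.103, 0.286, 1.577, -0, 1.279, -0.15], TCP at [0.211, 0.641, 0.203] pointing down, gripper open.
Joint ranges: [-2.77, 2.77], [-0.9, 2.22], [0.21, 2.48], [-1.53, 4.67], [0.24, 2.81], [-2.84, 2.84]. Speed limits (rad/s): [2.79, 2.79, 3.14, 3.14, 3.14, 3.14].

### API

Orientations are given as a unit quaternion [x, y, z, w].
In Python, from plant import get_state, read_camera, sign_off, recognise gives the robot as it stands.
- The arm moves only by the tool arm_command, never from a script. Its argument "steps" is a list of rows, each an object with "translation": the shift along the tool's x, y, z scaled (see below), a list of three; "twist": the turn, a rotation vector about the tool's x, y, z scaled (see below), a list of three; "fingers": the opening, from -1 (shut) to 1 (fully open). In form: [{"translation": [x, y, z], "twist": [rx, ry, rz], "fingers": fingers}, ...]. A call has 1 to 5 rows; each row is the pose to reach, as a shift and turn from the pose commanded when the call began, along the tool's axes at that moment; what a row does not reach only later rows make up. The controller multiplies each number of a shift by 75 cm and each number of a turn by 60 degrees. A row lasts 1/8 s, in which the tool goes at most 62.5 mm and 10.7 degrees, less where a joint would pass 70% of its speed; a pose out of reach is approached as far as the arm can. A call with a number of a shift or a turn outside -1 to 1 is refused whole. A call with a gripper value outside its range is refused whole. The fingers move at their own pace and stop on an object; "grip_force" is the grip in N (left out, the last holds). Time passes only in rows, so rows that repeat a pose let the fingers close. It gives the time, the measured TCP pose, the force, the opening and the grip force at its end, in the units of the state.
- get_state(): the state, without advancing time (a new reading comes with each control period).
- read_camera(name): name is "side" or "top"; returns a dict with "pixels" (400x640x3 uint8, red, green, blue), "K" (3x3 intrinsics, pixels), "R" (3x3) and "t" (3): a world point X has camera coordinates R X + t. Camera axes: x right, y down, z forward; pixel columns grow to the right and rows downward; lengths in m; the calibration is good to about 2 mm. A picture is of the moment at which its call begins. There is no depth.
- sign_off(): hands the job in; it is judged then, once.
Trained networks look in a picture, given as the dict that the camera call returned (one of the last four; its "shot" number tells which), for a name from the list of things; names that differ only in an ending like _2 or _b are one class to them, and where a whole thing is asked for, a point or a joint stands for the part that bears it (a point fixed in the world has none). Each returns a list of dicts, best first, with "conf" (0 to 1); they miss things now and then, are a little off and sometimes report something else, mostly with a low value. They report only what shows in the picture. A call takes as long as a camera call.
- recognise(picture, query): "point" ([row, column] in pixels, amid what is visible of it).
The state is a dict: "time": time; "qpos": joint angles; "dq": joint speeds; "joint_efforts": joint torques, N m; "eef_pos": TCP position; "tcp_rot": TCP orientation; "contact_force": force on the tool from outside, world axes, zero at the start; "wrist_torque": the same for the moment, N m; "opening": opening from 0.0 (shut) to 1.0 (fully open); "finger_force": force on a finger pad.
Only numpy, scipy, OpenCV 4.12 (cv2) and the standard library are available. Lean on these libraries where they do the work, as an engineer would, in place of code of your own. Each camera call takes 0.05 s, during which the arm holds its last target. There are 200 camera calls.

## Working session

There is one attempt and no reset: what is moved stays moved. The work goes in short steps, Python scripts to look and compute and a tool call to move; the robot and the scene stay as the last step left them, time stands still between calls to the robot, and variables do not carry over. Pictures are saved under pics/ and viewed, at most 10 in all, crops included, and the job is handed in when it is done.

Besides the shell and the picture viewer there is one more tool, called after ">>>" as a command line: name --argument value ..., lists and objects as JSON in quotes. arm_command: Moves the arm, as the interface text tells. Shifts and turns lie within -1 to 1; 1 stands for 75 cm of shift or 60 degrees of turn. Its arguments: {"type":"object","properties":{"steps":{"type":"array"},"grip_force":{"type":"number"}},"required":["steps"]}

```bash
ls; mkdir -p pics
python3 - <<'E'
from plant import *
import cv2,numpy as np
s=get_state();print({k:np.round(v,3).tolist() for k,v in s.items()})
for n in("top","side"):
    p=read_camera(n);cv2.imwrite(f"pics/{n}0.png",p["pixels"][:,:,::-1]);np.savez(f"{n}0.npz",**{k:p[k] for k in("K","R","t","pixels")})
    print(n,p["K"].round(1).tolist(),p["R"].round(3).tolist(),p["t"].round(3).tolist())
    for q in("scale","scraper","chip_a","chip_b"):print(q,[(np.round(d["point"],1).tolist(),round(d["conf"],2)) for d in recognise(p,q)])
E
```

```text
pics
{'time': 0.0, 'qpos': [1.103, 0.287, 1.578, 0.0, 1.279, -0.15], 'dq': [0.0, -0.001, 0.0, -0.001, -0.001, -0.001], 'joint_efforts': [0.001, -40.599, -29.263, -0.0, 0.006, -0.0], 'eef_pos': [0.211, 0.641, 0.202], 'tcp_rot': [0.158, 0.987, -0.001, -0.0], 'contact_force': [0.498, -0.347, 0.557], 'wrist_torque': [-0.005, 0.034, -0.029], 'finger_force': 0.0, 'opening': 0.997}
top [[465.5, 0.0, 316.6], [0.0, 465.5, 206.3], [0.0, 0.0, 1.0]] [[-0.078, -0.997, -0.002], [-0.972, 0.077, -0.221], [0.221, -0.015, -0.975]] [0.041, 0.481, 0.939]
scale [([221.2, 308.5], 0.71)]
scraper [([257.8, 182.3], 0.93)]
chip_a [([228.3, 316.8], 0.56)]
chip_b [([228.3, 316.8], 0.56)]
side [[462.2, 0.0, 319.4], [0.0, 462.2, 201.0], [0.0, 0.0, 1.0]] [[-0.998, -0.061, 0.013], [-0.039, 0.458, -0.888], [0.049, -0.887, -0.46]] [0.467, 0.058, 1.083]
scale [([222.1, 324.8], 0.94)]
scraper [([288.2, 344.6], 0.62)]
chip_a [([202.8, 333.4], 0.65)]
chip_b [([202.8, 333.4], 0.65)]
```

View pics/top0.png

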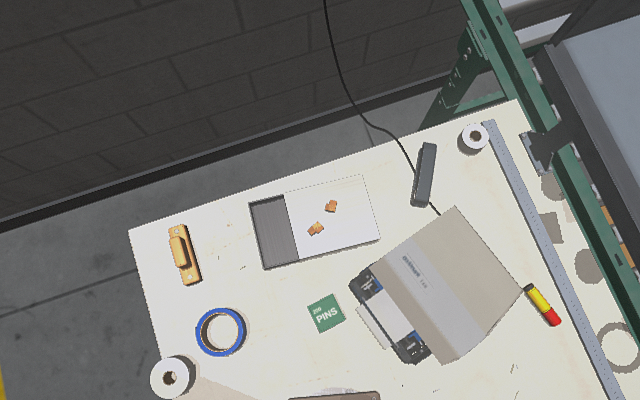

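View pics/side0.png

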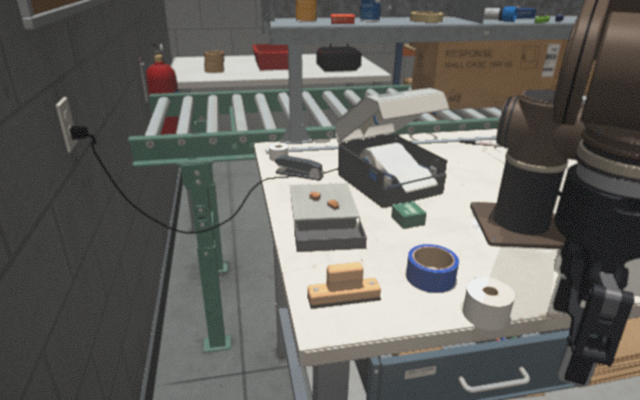

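The top view shows the plate at about columns 284–380, rows 175–261, with the tray to its left (249–300). The chips are at (row 229, col 316) and (206, 331), and the scraper is at about (254, 185). I'll take a zoomed crop to pick the corners.

Run:
```python
import cv2,numpy as np
a=np.load("top0.npz")["pixels"][:,:,::-1]
c1=cv2.resize(a[165:280,240:390],None,fx=5,fy=5,interpolation=cv2.INTER_CUBIC)
cv2.imwrite("pics/c1.png",c1)
c2=cv2.resize(a[215:295,155:215],None,fx=7,fy=7,interpolation=cv2.INTER_CUBIC)
cv2.imwrite("pics/c2.png",c2)
```

```text
(no output)
```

View pics/c1.png

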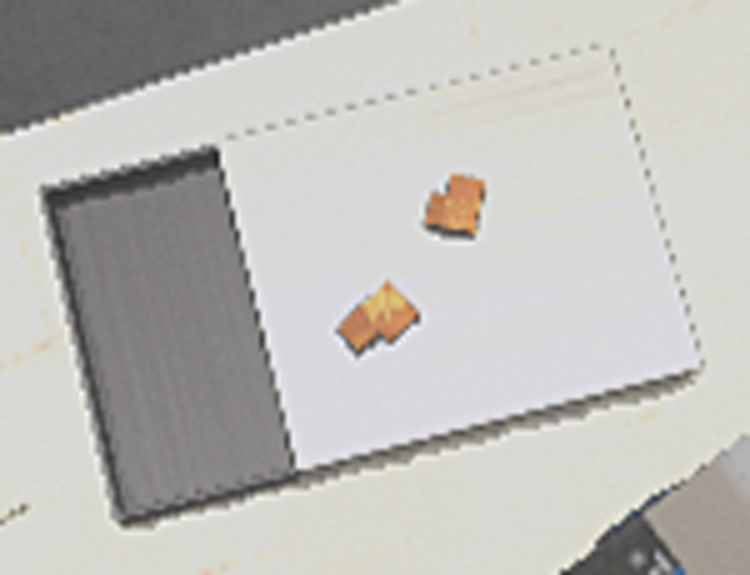

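View pics/c2.png

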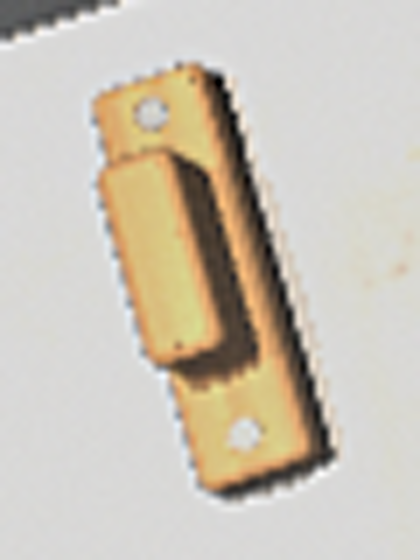

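The crops show the plate corners, both chips, and the scraper's two end holes and grip-bar top clearly. Next I project these into world coordinates.

```bash
cat > h.py <<'E'
import numpy as np
def ray(d,uv,z):
    K,R,t=d["K"],d["R"],d["t"];c=-R.T@t
    v=R.T@np.linalg.solve(K,[uv[0],uv[1],1]);return (c+v*(z-c[2])/v[2])
E
python3 - <<'E'
from h import *
d=np.load("top0.npz")
C=lambda u,v,z:ray(d,(u/5+240-.4,v/5+165-.4),z)[:2]
S=lambda u,v,z:ray(d,(u/7+155-.43,v/7+215-.43),z)[:2]
P=np.array([C(*p,.036) for p in[(220,138),(612,45),(700,365),(295,470)]]);print(P.round(4), P.mean(0))
print("edges",[np.linalg.norm(P[i]-P[i-1]).round(4) for i in range(4)])
y=(P[0]+P[3]-P[1]-P[2]);psi=np.arctan2(y[1],y[0])-np.pi/2
x=(P[2]+P[1]-P[0]-P[3])
e=P[0]-P[3]+P[1]-P[2];print("psi",psi,"from x",np.arctan2(e[1],e[0]))
M=P.mean(0)
for p in psi,:
  Rt=np.array([[np.cos(p),np.sin(p)],[-np.sin(p),np.cos(p)]])
  print("a",Rt@(C(378,318,.047)-M),"b",Rt@(C(458,205,.049)-M))
  q=[S(150,113,.028),S(245,433,.028)];h=q[0]-q[1]
  print("holes",q,np.mean(q,0),"dist",np.linalg.norm(h),"ang",np.arctan2(h[1],h[0]))
  g=np.array([S(*k,.072) for k in[(99,170),(168,150),(220,345),(150,365)]]);print(g.round(4),g.mean(0))
  print("scr in scale",Rt@(np.mean(q,0)-M))
E
```

```text
[[ 0.5238  0.0722]
 [ 0.5525 -0.1031]
 [ 0.4075 -0.1264]
 [ 0.3763  0.0495]] [ 0.46502178 -0.02695354]
edges [np.float64(0.1493), np.float64(0.1776), np.float64(0.1469), np.float64(0.1787)]
psi 0.16899150067397017 from x 0.15568349219146846
a [-0.0217638   0.04069246] b [ 0.01717578 -0.00451604]
holes [array([0.45829165, 0.31041226]), array([0.35762269, 0.28285072])] [0.40795717 0.29663149] dist 0.10437374418803569 ang 0.2672351871843951
[[0.4338 0.3127]
 [0.4382 0.2923]
 [0.3795 0.2779]
 [0.3753 0.2983]] [0.40667137 0.29531438]
scr in scale [-0.0018285   0.32857313]
```

```bash
python3 - <<'E'
from h import *
import cv2
a,b=np.load("top0.npz"),np.load("side0.npz")
P=lambda d:d["K"]@np.c_[d["R"],d["t"]]
for u,v in[((376,268),(340,137)),((442,363),(445,110)),((455,207),(376,100)),((522,290),(445,93)),((352,280),(345,165)),((316,229),(333.4,203)),((180,255),(345,275))]:
    X=cv2.triangulatePoints(P(a),P(b),np.float64(u),np.float64(v)).ravel();X=X[:3]/X[3];
    q=[ (lambda p:p[:2]/p[2])(P(d)@np.r_[X,1]) for d in(a,b)]
    print(X.round(3),np.linalg.norm(q[0]-u).round(1),np.linalg.norm(q[1]-v).round(1))
E
python3 - <<'E'
import cv2
a=cv2.imread("pics/side0.png")[80:260,240:470]
cv2.imwrite("pics/c3.png",cv2.resize(a,None,fx=3.2,fy=3.2,interpolation=cv2.INTER_CUBIC))
E
```

```text
[ 0.38  -0.097  0.166] 25.3 19.3
[ 0.167 -0.179  0.22 ] 0.8 0.5
[ 0.379 -0.224  0.24 ] 24.0 16.6
[ 0.212 -0.3    0.248] 38.8 23.9
[ 0.365 -0.055  0.111] 24.0 19.7
[0.435 0.008 0.045] 0.1 0.1
[0.403 0.296 0.052] 0.8 0.9
```

View pics/c3.png

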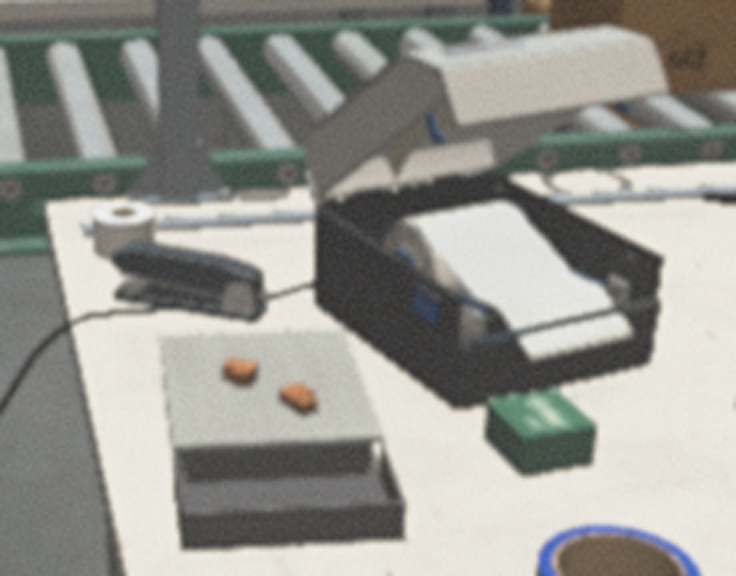

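Run:
```python
from h import *
import cv2
a,b=np.load("top0.npz"),np.load("side0.npz")
P=lambda d:d["K"]@np.c_[d["R"],d["t"]]
for u,v in[((376,268),(383.8,118)),((442,363),(448.5,110)),((376,268),(377.5,99.4)),((386,262),(377.5,99.4)),((352,280),(343,148)),((350,278),(340,142)),((410,363),(384,206)),((455,207),(336,135))]:
    X=cv2.triangulatePoints(P(a),P(b),np.float64(u),np.float64(v)).ravel();X=X[:3]/X[3];
    q=[ (lambda p:p[:2]/p[2])(P(d)@np.r_[X,1]) for d in(a,b)]
    print(X.round(3),np.linalg.norm(q[0]-u).round(1),np.linalg.norm(q[1]-v).round(1))
```

```text
[ 0.327 -0.087  0.223] 0.8 0.6
[ 0.163 -0.178  0.221] 1.8 1.2
[ 0.334 -0.083  0.266] 5.8 4.2
[ 0.338 -0.1    0.262] 2.7 1.9
[ 0.366 -0.051  0.156] 27.6 22.0
[ 0.372 -0.047  0.172] 29.4 23.2
[ 0.215 -0.185 -0.053] 36.3 30.0
[ 0.442 -0.271  0.114] 1.6 1.2
```

```bash
cat >> h.py <<'E'
from scipy.spatial.transform import Rotation as Ro
def go(x,y,z,yaw):
    "numbers for arm_command: tool down, tool y axis at angle yaw in world"
    from plant import get_state
    s=get_state();R0=Ro.from_quat(s["tcp_rot"])
    ty=np.array([np.cos(yaw),np.sin(yaw),0]);tz=np.array([0,0,-1.]);T=Ro.from_matrix(np.c_[np.cross(ty,tz),ty,tz])
    print("t",round(s["time"],2),"translation",(R0.inv().apply(np.array([x,y,z])-s["eef_pos"])/.75).round(4).tolist(),
     "twist",((R0.inv()*T).as_rotvec()/np.radians(60)).round(4).tolist(),"op",round(s["opening"],3),"F",s["contact_force"].round(1).tolist())
def scale(sx,sy,z,c=(.465,-.027),psi=.165):
    k,q=np.cos(psi),np.sin(psi);return c[0]+k*sx-q*sy,c[1]+q*sx+k*sy,z,psi+np.pi/2
E
python3 -c "
from h import *
go(.407,.2955,.16,.264+np.pi/2)"
```

```text
t 0.5 translation [-0.3924, -0.3561, 0.0573] twist [-0.0, -0.0, -0.5556] op 0.997 F [-0.4, -0.3, 0.1]
```

>>> arm_command --steps '[{"translation": [-0.0785, -0.0712, 0.0], "twist": [0, 0, -0.111], "fingers": 1}, {"translation": [-0.157, -0.1424, 0.0], "twist": [0, 0, -0.222], "fingers": 1}, {"translation": [-0.2355, -0.2136, 0.02], "twist": [0, 0, -0.333], "fingers": 1}, {"translation": [-0.314, -0.285, 0.03], "twist": [0, 0, -0.444], "fingers": 1}, {"translation": [-0.392, -0.356, 0.05], "twist": [0, 0, -0.555], "fingers": 1}]'

```text
time: 1.12
eef_pos: [0.3652, 0.3692, 0.1791]
tcp_rot: [-0.133, 0.991, 0.0, 0.001]
contact_force: [0.9, 0.3, -0.7]
opening: 0.997
finger_force: 0.0
```

```bash
python3 -c "
from h import *
go(.407,.2955,.16,.264+np.pi/2)"
```

```text
t 1.12 translation [-0.0277, -0.1095, 0.0254] twist [0.0004, 0.0017, 0.0035] op 0.997 F [0.9, 0.3, -0.7]
```

>>> arm_command --steps '[{"translation": [-0.014, -0.055, 0.013], "twist": [0, 0.0017, 0.0035], "fingers": 1}, {"translation": [-0.028, -0.11, 0.025], "twist": [0, 0.0017, 0.0035], "fingers": 1}, {"translation": [-0.028, -0.11, 0.025], "twist": [0, 0.0017, 0.0035], "fingers": 1}, {"translation": [-0.028, -0.11, 0.025], "twist": [0, 0.0017, 0.0035], "fingers": 1}]'

```text
time: 1.62
eef_pos: [0.4061, 0.2969, 0.1603]
tcp_rot: [-0.129, 0.992, 0.0, -0.001]
contact_force: [-0.1, -0.9, 0.4]
opening: 1.003
finger_force: 0.0
```

Run:
```python
from h import *
from plant import *
import cv2
go(.407,.2955,.036,.264+np.pi/2)
p=read_camera("side")["pixels"][:,:,::-1]
q=read_camera("top")["pixels"][:,:,::-1]
f=lambda a:cv2.resize(a,None,fx=3.5,fy=3.5,interpolation=cv2.INTER_CUBIC)
cv2.imwrite("pics/s1.png",np.hstack([f(p[180:330,290:400]),f(q[180:330,130:240])]))
```

```text
t 1.62 translation [-0.0009, -0.0023, 0.1657] twist [0.0005, -0.0012, -0.0045] op 1.003 F [-0.1, -0.9, 0.4]
```

View pics/s1.png

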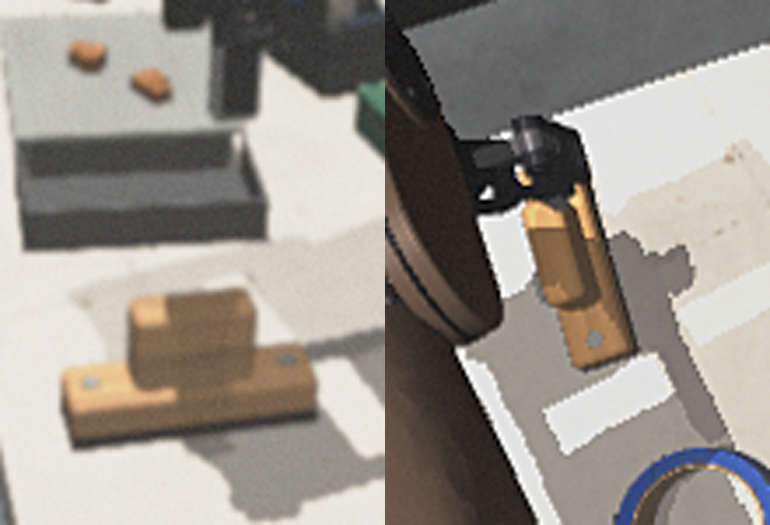

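The side crop shows the finger tip near pixel (357, 211), above the scraper bar centred near (344, 272). I'll check this against the projected TCP before lowering.

Run:
```python
from h import *
for n in("side","top"):
    d=np.load(n+"0.npz");P=d["K"]@np.c_[d["R"],d["t"]]
    for X in([.406,.297,.16],[.407,.2955,.072],[.406-.01,.297+.04,.173],[.407,.2955,0]):
        p=P@np.r_[X,1];print(n,X,(p[:2]/p[2]).round(1))
b=np.load("side0.npz")
# side bar top-centre guess & holes from crop
f=lambda u,v,z:ray(b,(u/3.5+290-.4,v/3.5+180-.4),z).round(4)
print(f(90,383,.028),f(288,358,.028),(f(90,383,.028)+f(288,358,.028))/2)
```

```text
side [0.406, 0.297, 0.16] [346.6 222.6]
side [0.407, 0.2955, 0.072] [344.1 265.8]
side [0.396, 0.33699999999999997, 0.173] [353.1 228.5]
side [0.407, 0.2955, 0] [342.6 298.4]
top [0.406, 0.297, 0.16] [162.5 245.7]
top [0.407, 0.2955, 0.072] [177.2 251.1]
top [0.396, 0.33699999999999997, 0.173] [138.4 251.8]
top [0.407, 0.2955, 0] [186.8 255.3]
[0.4562 0.3079 0.028 ] [0.3551 0.2794 0.028 ] [0.40565 0.29365 0.028  ]
```

Run:
```python
from h import *
from plant import *
import cv2
d=read_camera("side");p=d["pixels"][:,:,::-1].copy();P=d["K"]@np.c_[d["R"],d["t"]]
o=[]
for X in([.406,.297,.16],[.396,.337,.173],[.417,.257,.173]):
    q=P@np.r_[X,1];o.append(q[:2]/q[2])
c=cv2.resize(p[60:320,270:470],None,fx=2.25,fy=2.25,interpolation=cv2.INTER_CUBIC);c=cv2.convertScaleAbs(c,alpha=1.6,beta=30)
for k in o:cv2.circle(c,(int((k[0]-270)*2.25),int((k[1]-60)*2.25)),3,(0,255,0),1)
print(o);cv2.imwrite("pics/s2.png",c)
```

```text
[array([346.64418419, 222.63828166]), array([353.12877178, 228.47581527]), array([340.76471763, 204.22870028])]
```

View pics/s2.png

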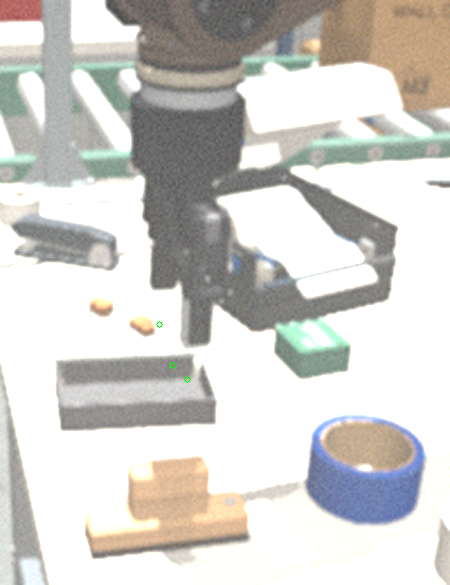

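Run:
```python
from h import *
from plant import *
import cv2
t=read_camera("top");p=t["pixels"][:,:,::-1].copy();d=np.load("side0.npz")
P=lambda d:d["K"]@np.c_[d["R"],d["t"]]
for u in((182,238),(184,234)):
  X=cv2.triangulatePoints(P(t),P(d),np.float64(u),np.float64((342.4,188))).ravel();X=X[:3]/X[3]
  q=[ (lambda p:p[:2]/p[2])(P(k)@np.r_[X,1]) for k in(t,d)];print(X.round(3),q)
c=cv2.resize(p[190:290,120:240],None,fx=5,fy=5,interpolation=cv2.INTER_CUBIC);c=cv2.convertScaleAbs(c,alpha=1.8,beta=30)
for X in([.406,.297,.16],[.396,.337,.173],[.417,.257,.173]):
    q=P(t)@np.r_[X,1];k=q[:2]/q[2];cv2.circle(c,(int((k[0]-120)*5),int((k[1]-190)*5)),4,(0,255,0),1)
cv2.imwrite("pics/t2.png",c)
```

```text
[0.413 0.249 0.2  ] [array([181.99444551, 236.67720949]), array([343.7702926 , 188.29558152])]
[0.416 0.246 0.199] [array([183.99923376, 234.66068377]), array([341.71725731, 187.84653829])]
```

View pics/t2.png

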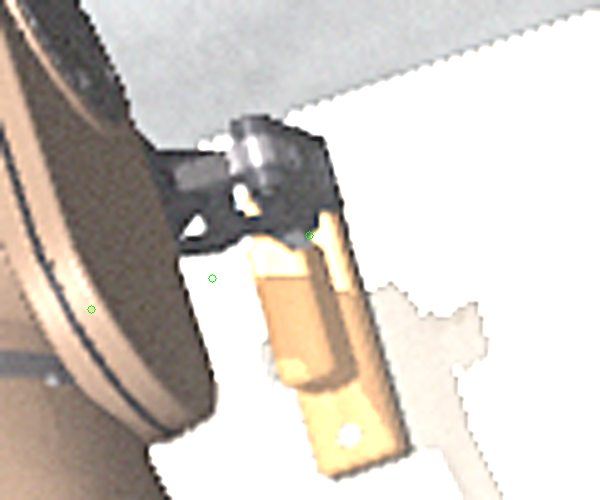

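The fingers straddle the bar in xy: the far tip's predicted point sits on the dark blob at about (182, 237). In the side view, though, both tips appear 15 px higher than predicted. I'll lower to mid-height and check again.

>>> arm_command --steps '[{"translation": [0, -0.002, 0.05], "twist": [0, 0, -0.0045], "fingers": 1}, {"translation": [0, -0.002, 0.1], "twist": [0, 0, -0.0045], "fingers": 1}, {"translation": [0, -0.002, 0.145], "twist": [0, 0, -0.0045], "fingers": 1}, {"translation": [0, -0.002, 0.165], "twist": [0, 0, -0.0045], "fingers": 1}, {"translation": [0, -0.002, 0.165], "twist": [0, 0, -0.0045], "fingers": 1}]'

```text
time: 2.45
eef_pos: [0.4055, 0.2952, 0.0355]
tcp_rot: [-0.132, 0.991, -0.0, -0.002]
contact_force: [0.2, 0.1, 0.2]
opening: 1.0
finger_force: 0.0
```

Run:
```python
from h import *
from plant import *
import cv2
go(.407,.2955,.036,.264+np.pi/2)
d=read_camera("side");p=d["pixels"][:,:,::-1].copy();P=d["K"]@np.c_[d["R"],d["t"]]
c=cv2.resize(p[190:320,290:410],None,fx=4.5,fy=4.5,interpolation=cv2.INTER_CUBIC);c=cv2.convertScaleAbs(c,alpha=1.6,beta=30)
for X in([.406,.297,.036],[.396,.337,.049],[.417,.257,.049]):
    q=P@np.r_[X,1];k=q[:2]/q[2];cv2.circle(c,(int((k[0]-290)*4.5),int((k[1]-190)*4.5)),3,(0,255,0),1)
cv2.imwrite("pics/s3.png",c)
```

```text
t 2.45 translation [-0.0021, -0.0002, -0.0006] twist [-0.0003, -0.0035, 0.0012] op 1.0 F [0.2, 0.1, 0.2]
```

View pics/s3.png

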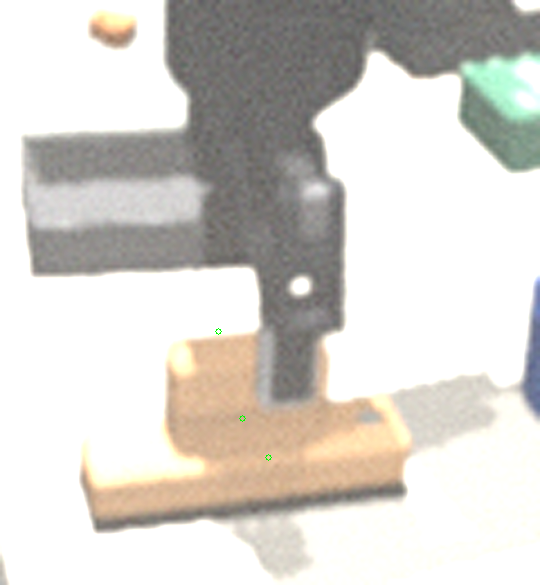

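>>> arm_command --steps '[{"translation": [-0.002, 0, 0], "twist": [0, 0, 0.0], "fingers": -0.2}, {"translation": [-0.002, 0, 0], "twist": [0, 0, 0], "fingers": -0.4}, {"translation": [-0.002, 0, 0], "twist": [0, 0, 0], "fingers": -0.6}, {"translation": [-0.002, 0, 0], "twist": [0, 0, 0], "fingers": -0.8}, {"translation": [-0.002, 0, 0], "twist": [0, 0, 0], "fingers": -1}]' --grip_force 60

```text
time: 3.12
eef_pos: [0.4081, 0.2959, 0.037]
tcp_rot: [-0.132, 0.991, 0.0, -0.0]
contact_force: [-0.5, 1.1, 4.6]
opening: 0.255
finger_force: 59.5
```

>>> arm_command --steps '[{"translation": [0, 0, 0], "twist": [0, 0, 0], "fingers": -1}, {"translation": [0, 0, 0], "twist": [0, 0, 0], "fingers": -1}, {"translation": [0, 0, 0], "twist": [0, 0, 0], "fingers": -1}]' --grip_force 60

```text
time: 3.5
eef_pos: [0.4081, 0.2959, 0.0369]
tcp_rot: [-0.132, 0.991, 0.0, -0.0]
contact_force: [-1.8, 1.3, 6.6]
opening: 0.259
finger_force: 59.6
```

Run:
```python
from h import *
from plant import *
import cv2
s=get_state();print(s["opening"],s["finger_force"],s["contact_force"].round(1),s["wrist_torque"].round(2))
d=read_camera("side");p=d["pixels"];cv2.imwrite("pics/s4.png",p[:,:,::-1]);P=d["K"]@np.c_[d["R"],d["t"]]
for u in(346,350,354):print(u,[(r,int(p[r,u].astype(int).sum()/3),int(p[r,u,0])-int(p[r,u,2])) for r in range(255,306,3)])
for X in([.406,.297,.036],[.402,.311,.036],[.402,.311,.06],[.402,.32,.028],[.399,.325,.036]):
    q=P@np.r_[X,1];print(X,(q[:2]/q[2]).round(1))
```

```text
0.25943388895637975 59.60352301597595 [-1.8  1.3  6.6] [ 0.16  0.25 -0.04]
346 [(255, 58, 6), (258, 55, 5), (261, 50, 5), (264, 50, 1), (267, 53, 6), (270, 54, 5), (273, 71, 5), (276, 97, 40), (279, 95, 44), (282, 90, 39), (285, 94, 41), (288, 99, 43), (291, 99, 46), (294, 94, 43), (297, 94, 40), (300, 83, 31), (303, 62, 5)]
350 [(255, 53, 4), (258, 53, 6), (261, 47, 6), (264, 52, 6), (267, 57, 2), (270, 54, 6), (273, 82, 10), (276, 101, 44), (279, 95, 44), (282, 93, 37), (285, 92, 40), (288, 95, 37), (291, 103, 44), (294, 96, 39), (297, 94, 38), (300, 77, 28), (303, 72, 5)]
354 [(255, 59, 5), (258, 69, 2), (261, 154, 15), (264, 102, 35), (267, 106, 38), (270, 98, 41), (273, 99, 41), (276, 101, 45), (279, 91, 41), (282, 90, 40), (285, 94, 43), (288, 98, 39), (291, 122, 62), (294, 99, 44), (297, 100, 42), (300, 71, 17), (303, 93, 11)]
[0.406, 0.297, 0.036] [343.9 283. ]
[0.402, 0.311, 0.036] [346. 288.]
[0.402, 0.311, 0.06] [346.6 276.9]
[0.402, 0.32, 0.028] [345.8 294.9]
[0.399, 0.325, 0.036] [347.7 293.1]
```

>>> arm_command --steps '[{"translation": [0, 0, 0], "twist": [0, 0, 0], "fingers": 0.2}, {"translation": [0, 0, 0], "twist": [0, 0, 0], "fingers": 0.2}, {"translation": [0, 0, 0], "twist": [0, 0, 0], "fingers": 0.2}, {"translation": [-0.006, 0, 0.006], "twist": [0, 0, 0], "fingers": 0.2}, {"translation": [-0.006, 0, 0.008], "twist": [0, 0, 0], "fingers": 0.2}]'

```text
time: 4.18
eef_pos: [0.4121, 0.2966, 0.0297]
tcp_rot: [-0.132, 0.991, -0.0, -0.001]
contact_force: [-1.0, -0.8, -0.2]
opening: 0.604
finger_force: 0.0
```

>>> arm_command --steps '[{"translation": [0, 0, 0.004], "twist": [0, 0, 0], "fingers": 0.2}, {"translation": [0, 0, 0.008], "twist": [0, 0, 0], "fingers": 0.2}, {"translation": [0, 0, 0.008], "twist": [0, 0, 0], "fingers": 0.2}]'

```text
time: 4.55
eef_pos: [0.4116, 0.2965, 0.0237]
tcp_rot: [-0.132, 0.991, -0.0, -0.001]
contact_force: [1.1, 0.8, -0.5]
opening: 0.6
finger_force: 0.0
```

Run:
```python
from h import *
from plant import *
import cv2
s=get_state();print(s["opening"],s["eef_pos"],s["contact_force"].round(1),s["wrist_torque"].round(2))
d=read_camera("side");p=d["pixels"]
for u in(342,346,350,354):print(u,[(r,int(p[r,u].astype(int).sum()/3),int(p[r,u,0])-int(p[r,u,2])) for r in range(261,306,3)])
```

```text
0.5998887639123172 [0.41159739 0.29650096 0.02372486] [ 1.1  0.8 -0.5] [0.03 0.03 0.01]
342 [(261, 52, 6), (264, 57, 2), (267, 60, 5), (270, 92, 2), (273, 94, 3), (276, 95, 2), (279, 90, 4), (282, 94, 2), (285, 99, 22), (288, 95, 42), (291, 100, 44), (294, 100, 42), (297, 88, 42), (300, 93, 42), (303, 51, 8)]
346 [(261, 53, 5), (264, 54, 3), (267, 54, 1), (270, 57, 3), (273, 53, 5), (276, 57, 1), (279, 49, 9), (282, 55, 1), (285, 96, 24), (288, 95, 43), (291, 103, 45), (294, 98, 42), (297, 93, 38), (300, 82, 34), (303, 59, 4)]
350 [(261, 52, 6), (264, 59, 6), (267, 56, 7), (270, 57, 0), (273, 49, 2), (276, 55, 4), (279, 54, 4), (282, 60, 7), (285, 96, 35), (288, 93, 42), (291, 103, 46), (294, 97, 44), (297, 98, 43), (300, 76, 32), (303, 71, 7)]
354 [(261, 52, 6), (264, 55, 5), (267, 56, 4), (270, 77, 21), (273, 100, 35), (276, 103, 37), (279, 96, 36), (282, 96, 33), (285, 94, 38), (288, 92, 41), (291, 121, 57), (294, 98, 46), (297, 94, 43), (300, 67, 22), (303, 99, 8)]
```

>>> arm_command --steps '[{"translation": [0, 0, 0], "twist": [0, 0, 0], "fingers": -0.4}, {"translation": [0, 0, 0], "twist": [0, 0, 0], "fingers": -0.7}, {"translation": [0, 0, 0], "twist": [0, 0, 0], "fingers": -1}, {"translation": [0, 0, 0], "twist": [0, 0, 0], "fingers": -1}, {"translation": [0, 0, 0], "twist": [0, 0, 0], "fingers": -1}]' --grip_force 70

```text
time: 5.22
eef_pos: [0.4122, 0.2969, 0.0245]
tcp_rot: [-0.132, 0.991, 0.0, -0.001]
contact_force: [0.0, 0.4, 3.5]
opening: 0.265
finger_force: 70.3
```

Run:
```python
from h import *
from plant import *
s=get_state();print(s["opening"],s["eef_pos"],s["contact_force"].round(1),s["wrist_torque"].round(2),s["finger_force"])
d=read_camera("side");p=d["pixels"]
for u in(346,350):print(u,[(r,int(p[r,u].astype(int).sum()/3),int(p[r,u,0])-int(p[r,u,2])) for r in range(261,306,3)])
```

```text
0.26451732853623683 [0.41224523 0.29690463 0.02454252] [0.  0.4 3.5] [0.08 0.06 0.  ] 70.31992077827454
346 [(261, 49, 5), (264, 59, 0), (267, 52, -1), (270, 52, 3), (273, 53, 2), (276, 54, 3), (279, 71, 6), (282, 90, 35), (285, 94, 41), (288, 97, 38), (291, 100, 44), (294, 99, 40), (297, 93, 42), (300, 86, 31), (303, 62, 5)]
350 [(261, 58, 0), (264, 51, 1), (267, 77, 10), (270, 88, 10), (273, 90, 17), (276, 90, 15), (279, 95, 20), (282, 87, 41), (285, 95, 40), (288, 90, 41), (291, 113, 55), (294, 99, 43), (297, 96, 41), (300, 75, 31), (303, 73, 5)]
```

```bash
python3 -c "
from h import *
go(.4122,.2969,.16,.265+np.pi/2); go(*scale(.005,-.063,.15))"
```

```text
t 5.28 translation [0.0003, 0.0001, -0.1806] twist [0.0004, -0.0009, -0.0006] op 0.259 F [-0.3, 1.1, 3.9]
t 5.28 translation [0.0468, -0.5194, -0.1674] twist [0.0003, -0.0009, 0.0949] op 0.259 F [-0.3, 1.1, 3.9]
```

>>> arm_command --steps '[{"translation": [0, 0, -0.03], "twist": [0, 0, 0], "fingers": -1}, {"translation": [0, 0, -0.08], "twist": [0, 0, 0], "fingers": -1}, {"translation": [0, 0, -0.13], "twist": [0, 0, 0], "fingers": -1}, {"translation": [0.005, -0.04, -0.165], "twist": [0, 0, 0.02], "fingers": -1}, {"translation": [0.01, -0.1, -0.17], "twist": [0, 0, 0.04], "fingers": -1}]'

```text
time: 5.9
eef_pos: [0.4252, 0.2222, 0.1531]
tcp_rot: [-0.112, 0.994, -0.0, 0.001]
contact_force: [0.2, 0.4, -2.2]
opening: 0.263
finger_force: 69.8
```

>>> arm_command --steps '[{"translation": [0.005, -0.06, 0], "twist": [0, 0, 0.015], "fingers": -1}, {"translation": [0.01, -0.12, 0], "twist": [0, 0, 0.03], "fingers": -1}, {"translation": [0.015, -0.18, 0], "twist": [0, 0, 0.045], "fingers": -1}, {"translation": [0.02, -0.24, 0], "twist": [0, 0, 0.05], "fingers": -1}, {"translation": [0.025, -0.3, 0], "twist": [0, 0, 0.055], "fingers": -1}]'

```text
time: 6.52
eef_pos: [0.4548, -0.0027, 0.1503]
tcp_rot: [-0.082, 0.997, -0.0, -0.002]
contact_force: [0.8, -0.0, -2.2]
opening: 0.263
finger_force: 69.8
```

```bash
python3 -c "
from h import *
go(*scale(.005,-.063,.15))"
```

```text
t 6.53 translation [-0.0148, -0.1182, 0.0004] twist [0.0002, -0.0038, -0.0002] op 0.263 F [0.8, -0.0, -2.2]
```

>>> arm_command --steps '[{"translation": [-0.005, -0.05, 0], "twist": [0, -0.002, 0], "fingers": -1}, {"translation": [-0.01, -0.1, 0], "twist": [0, -0.0038, 0], "fingers": -1}, {"translation": [-0.015, -0.118, 0], "twist": [0, -0.0038, 0], "fingers": -1}, {"translation": [-0.015, -0.118, 0], "twist": [0, -0.0038, 0], "fingers": -1}, {"translation": [-0.015, -0.118, 0], "twist": [0, -0.0038, 0], "fingers": -1}]'

```text
time: 7.15
eef_pos: [0.4809, -0.0855, 0.151]
tcp_rot: [-0.083, 0.997, 0.001, 0.0]
contact_force: [-0.1, 0.5, -1.8]
opening: 0.262
finger_force: 69.8
```

Run:
```python
from h import *
from plant import *
import cv2
go(*scale(.005,-.063,.0635))
f=[]
for n,c in(("side",(100,270,270,430)),("top",(140,290,240,400))):
    d=read_camera(n);p=d["pixels"][:,:,::-1].copy();P=d["K"]@np.c_[d["R"],d["t"]]
    c_=cv2.resize(p[c[0]:c[1],c[2]:c[3]],None,fx=2.4,fy=2.4,interpolation=cv2.INTER_CUBIC);c_=cv2.convertScaleAbs(c_,alpha=1.5,beta=25)
    x,y=scale(0,-.063,0)[:2];z=get_state()["eef_pos"][2]-.0245
    for sx in(-.065,.065):
      for sy in(-.081,-.045):
        X=(*scale(sx,sy,0)[:2],z);q=P@np.r_[X,1];k=q[:2]/q[2];cv2.circle(c_,(int((k[0]-c[2])*2.4),int((k[1]-c[0])*2.4)),3,(0,255,0),1)
    f.append(c_)
h=max(a.shape[0] for a in f);cv2.imwrite("pics/w.png",np.hstack([cv2.copyMakeBorder(a,0,h-a.shape[0],0,0,0) for a in f]))
```

```text
t 7.15 translation [0.0015, -0.0037, 0.1167] twist [0.001, 0.0008, 0.0009] op 0.262 F [-0.1, 0.5, -1.8]
```

View pics/w.png

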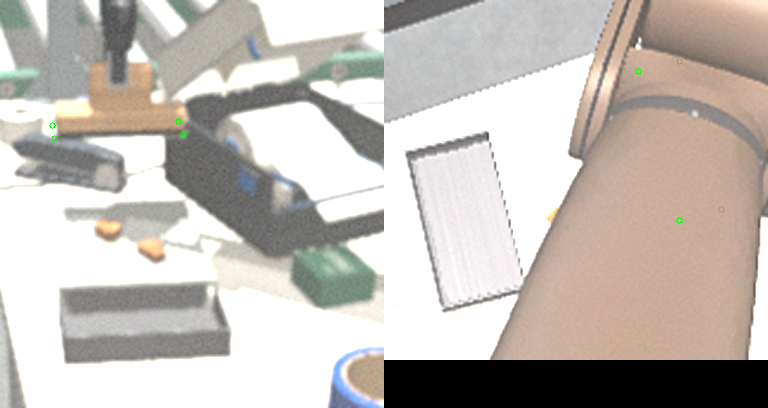

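The side crop shows the scraper held level beyond the plate. Its foot corners are at about (60,132) and (185,130) in the crop, close to the predicted points. The chips lie in front of it at (110,229) and (150,248). Lowering now.

>>> arm_command --steps '[{"translation": [0.001, -0.004, 0.04], "twist": [0, 0, 0], "fingers": -1}, {"translation": [0.001, -0.004, 0.08], "twist": [0, 0, 0], "fingers": -1}, {"translation": [0.001, -0.004, 0.105], "twist": [0, 0, 0], "fingers": -1}, {"translation": [0.001, -0.004, 0.117], "twist": [0, 0, 0], "fingers": -1}, {"translation": [0.001, -0.004, 0.117], "twist": [0, 0, 0], "fingers": -1}]'

```text
time: 7.88
eef_pos: [0.4812, -0.0892, 0.0637]
tcp_rot: [-0.083, 0.997, 0.0, 0.001]
contact_force: [-0.4, 0.6, -2.2]
opening: 0.267
finger_force: 69.8
```

Run:
```python
from h import *
from plant import *
s=get_state();print(s["eef_pos"].round(4),s["contact_force"].round(1),s["wrist_torque"].round(2))
go(*scale(.005,-.063,.0625))
go(*scale(.005,.09,.0625))
for n in("side",):
    p=read_camera(n)
    for q in("scraper","chip_a"):print(q,[(np.round(d["point"],1).tolist(),round(d["conf"],2)) for d in recognise(p,q)])
    P=p["K"]@np.c_[p["R"],p["t"]]
    for sy,z in((-.063,.05),(-.063,.08)):
        q=P@np.r_[scale(0,sy,0)[:2],z,1];print((q[:2]/q[2]).round(1))
    v=p["pixels"].astype(int)
    for u in(310,320,330):print(u,[(r,v[r,u].sum()//3,v[r,u,0]-v[r,u,2]) for r in range(150,200,2)])
```

```text
[ 0.4812 -0.0892  0.0637] [-0.4  0.6 -2.2] [ 0.03 -0.04  0.08]
t 7.88 translation [0.001, 0.0013, 0.0016] twist [0.0003, 0.0014, 0.0007] op 0.267 F [-0.4, 0.6, -2.2]
t 7.88 translation [0.0009, 0.2053, 0.0017] twist [0.0003, 0.0014, 0.0007] op 0.267 F [-0.4, 0.6, -2.2]
scraper [([179.0, 318.9], 0.89)]
chip_a []
[318.7 182.6]
[318.9 171.7]
310 [(150, np.int64(153), np.int64(7)), (152, np.int64(224), np.int64(11)), (154, np.int64(228), np.int64(10)), (156, np.int64(224), np.int64(12)), (158, np.int64(221), np.int64(13)), (160, np.int64(125), np.int64(34)), (162, np.int64(99), np.int64(46)), (164, np.int64(96), np.int64(41)), (166, np.int64(94), np.int64(44)), (168, np.int64(98), np.int64(44)), (170, np.int64(93), np.int64(39)), (172, np.int64(87), np.int64(37)), (174, np.int64(84), np.int64(41)), (176, np.int64(90), np.int64(41)), (178, np.int64(96), np.int64(44)), (180, np.int64(106), np.int64(55)), (182, np.int64(94), np.int64(43)), (184, np.int64(97), np.int64(43)), (186, np.int64(84), np.int64(30)), (188, np.int64(53), np.int64(5)), (190, np.int64(85), np.int64(8)), (192, np.int64(
[... 1181 characters left out ...]
, (160, np.int64(122), np.int64(38)), (162, np.int64(95), np.int64(48)), (164, np.int64(94), np.int64(46)), (166, np.int64(99), np.int64(44)), (168, np.int64(99), np.int64(43)), (170, np.int64(89), np.int64(38)), (172, np.int64(89), np.int64(40)), (174, np.int64(93), np.int64(38)), (176, np.int64(88), np.int64(41)), (178, np.int64(91), np.int64(42)), (180, np.int64(96), np.int64(47)), (182, np.int64(95), np.int64(41)), (184, np.int64(93), np.int64(41)), (186, np.int64(74), np.int64(26)), (188, np.int64(62), np.int64(1)), (190, np.int64(90), np.int64(4)), (192, np.int64(100), np.int64(6)), (194, np.int64(118), np.int64(7)), (196, np.int64(120), np.int64(5)), (198, np.int64(118), np.int64(7))]
```

>>> arm_command --steps '[{"translation": [0.001, 0.001, 0.0016], "twist": [0, 0, 0], "fingers": -1}, {"translation": [0.001, 0.015, 0.0016], "twist": [0, 0, 0], "fingers": -1}, {"translation": [0.001, 0.03, 0.0016], "twist": [0, 0, 0], "fingers": -1}, {"translation": [0.001, 0.045, 0.0016], "twist": [0, 0, 0], "fingers": -1}, {"translation": [0.001, 0.06, 0.0016], "twist": [0, 0, 0], "fingers": -1}]'

```text
time: 8.65
eef_pos: [0.4731, -0.0445, 0.0627]
tcp_rot: [-0.083, 0.997, 0.0, 0.001]
contact_force: [0.8, 0.1, -1.7]
opening: 0.265
finger_force: 69.8
```

>>> arm_command --steps '[{"translation": [0, 0.015, 0], "twist": [0, 0, 0], "fingers": -1}, {"translation": [0, 0.03, 0], "twist": [0, 0, 0], "fingers": -1}, {"translation": [0, 0.045, 0], "twist": [0, 0, 0], "fingers": -1}, {"translation": [0, 0.06, 0], "twist": [0, 0, 0], "fingers": -1}, {"translation": [0, 0.075, 0], "twist": [0, 0, 0], "fingers": -1}]'

```text
time: 9.28
eef_pos: [0.464, 0.0107, 0.0627]
tcp_rot: [-0.082, 0.997, 0.0, 0.001]
contact_force: [0.1, -0.3, -2.5]
opening: 0.264
finger_force: 69.8
```

Run:
```python
from h import *
from plant import *
import cv2
s=get_state();print(s["eef_pos"].round(4),s["contact_force"].round(1))
go(*scale(.005,.092,.0625))
p=read_camera("side");cv2.imwrite("pics/w2.png",p["pixels"][:,:,::-1])
for q in("scraper","chip_a"):print(q,[(np.round(d["point"],1).tolist(),round(d["conf"],2)) for d in recognise(p,q)])
```

```text
[0.464  0.0107 0.0627] [ 0.1 -0.3 -2.5]
t 9.28 translation [0.0003, 0.0728, 0.0003] twist [-0.0002, 0.0021, -0.0] op 0.264 F [0.1, -0.3, -2.5]
scraper [([197.1, 324.0], 0.74)]
chip_a [([208.4, 322.3], 0.58)]
```

>>> arm_command --steps '[{"translation": [0, 0.015, 0], "twist": [0, 0, 0], "fingers": -1}, {"translation": [0, 0.03, 0], "twist": [0, 0, 0], "fingers": -1}, {"translation": [0, 0.045, 0], "twist": [0, 0, 0], "fingers": -1}, {"translation": [0, 0.06, 0], "twist": [0, 0, 0], "fingers": -1}, {"translation": [0, 0.075, 0], "twist": [0, 0, 0], "fingers": -1}]'

```text
time: 10.05
eef_pos: [0.4547, 0.0663, 0.0627]
tcp_rot: [-0.082, 0.997, 0.0, 0.001]
contact_force: [0.7, 0.8, -2.2]
opening: 0.264
finger_force: 69.8
```

Run:
```python
from h import *
from plant import *
import cv2
s=get_state();print(s["eef_pos"].round(4),s["contact_force"].round(1))
p=read_camera("side");cv2.imwrite("pics/w3.png",p["pixels"][:,:,::-1])
for q in("scraper","chip_a"):print(q,[(np.round(d["point"],1).tolist(),round(d["conf"],2)) for d in recognise(p,q)])
P=p["K"]@np.c_[p["R"],p["t"]]
for sy,z in((.09,.036),(.09,.004),(.167,.03),(.108,.036),(.167,.004)):
    q=P@np.r_[scale(0,sy,0)[:2],z,1];print(sy,z,(q[:2]/q[2]).round(1))
v=p["pixels"][:,:,::-1][150:260,280:380];h=cv2.cvtColor(v,cv2.COLOR_BGR2HSV)
m=cv2.inRange(h,(0,110,60),(18,255,255));n,l,st,c=cv2.connectedComponentsWithStats(m)
print([(st[i].tolist(),c[i].round(0).tolist()) for i in range(1,n) if st[i,4]>8])
```

```text
[0.4547 0.0663 0.0627] [ 0.7  0.8 -2.2]
scraper [([212.0, 328.6], 0.91)]
chip_a [([233.6, 319.7], 0.66)]
0.09 0.036 [325.6 217.3]
0.09 0.004 [325.3 229.6]
0.167 0.03 [329.8 237.8]
0.108 0.036 [326.6 221.3]
0.167 0.004 [329.5 248.2]
[([32, 82, 11, 5, 40], [37.0, 84.0])]
```

>>> arm_command --steps '[{"translation": [0, 0.01, 0], "twist": [0, 0, 0], "fingers": -1}, {"translation": [0, 0.018, 0], "twist": [0, 0, 0], "fingers": -1}, {"translation": [0, 0.018, 0], "twist": [0, 0, 0], "fingers": -1}, {"translation": [0, 0.018, -0.05], "twist": [0, 0, 0], "fingers": -1}, {"translation": [0, 0.018, -0.12], "twist": [0, 0, 0], "fingers": -1}]'

```text
time: 10.82
eef_pos: [0.4509, 0.0787, 0.1519]
tcp_rot: [-0.082, 0.997, 0.0, -0.001]
contact_force: [1.6, -0.1, -2.9]
opening: 0.266
finger_force: 69.6
```

Run:
```python
from h import *
from plant import *
import cv2
go(.412,.297,.15,.264+np.pi/2)
for n in("top","side"):
  p=read_camera(n);cv2.imwrite(f"pics/{n}4.png",p["pixels"][:,:,::-1])
  for q in("chip_a",):print(n,q,[(np.round(d["point"],1).tolist(),round(d["conf"],2),ray(p,np.array(d["point"])[::-1],.012).round(3).tolist()) for d in recognise(p,q)])
```

```text
t 10.82 translation [0.0034, 0.2957, 0.0027] twist [0.0007, -0.0023, -0.0948] op 0.266 F [1.6, -0.1, -2.9]
top chip_a []
side chip_a [([231.8, 336.0], 0.63, [0.426, 0.083, 0.012]), ([220.3, 326.4], 0.59, [0.449, 0.033, 0.012])]
```

>>> arm_command --steps '[{"translation": [0, 0.06, 0], "twist": [0, 0, -0.02], "fingers": -1}, {"translation": [0.001, 0.12, 0], "twist": [0, 0, -0.04], "fingers": -1}, {"translation": [0.002, 0.18, 0], "twist": [0, 0, -0.06], "fingers": -1}, {"translation": [0.003, 0.24, 0], "twist": [0, 0, -0.08], "fingers": -1}, {"translation": [0.003, 0.295, 0], "twist": [0, 0, -0.095], "fingers": -1}]'

```text
time: 11.65
eef_pos: [0.4119, 0.2973, 0.1498]
tcp_rot: [-0.132, 0.991, -0.001, -0.001]
contact_force: [1.3, 0.2, -2.5]
opening: 0.262
finger_force: 69.9
```

Run:
```python
from h import *
from plant import *
import cv2
go(.412,.297,.026,.264+np.pi/2)
def comps(d,box):
  v=d["pixels"][:,:,::-1][box[0]:box[1],box[2]:box[3]];h=cv2.cvtColor(v,cv2.COLOR_BGR2HSV)
  m=cv2.inRange(h,(0,90,50),(22,255,255));n,l,st,c=cv2.connectedComponentsWithStats(m)
  return [(st[i,4],(c[i]+[box[2],box[0]])) for i in range(1,n) if st[i,4]>6]
k,s_=np.cos(.165),np.sin(.165)
def sc(X): w=X[:2]-[.465,-.027];return np.round([k*w[0]+s_*w[1],-s_*w[0]+k*w[1]],3)
for n,b in(("top",(160,280,240,390)),("side",(180,260,280,380))):
  p=read_camera(n);cv2.imwrite(f"pics/{n}5.png",p["pixels"][:,:,::-1])
  print(n,[(np.round(d["point"],1).tolist(),round(d["conf"],2)) for d in recognise(p,"chip_a")])
  for a,c in comps(p,b):print(a,c.round(1),"tray",sc(ray(p,c,.012)),"plate",sc(ray(p,c,.047)))
```

```text
t 11.65 translation [-0.0005, -0.0003, 0.1651] twist [-0.0012, -0.0025, 0.0012] op 0.262 F [1.3, 0.2, -2.5]
top [([238.5, 274.1], 0.64), ([221.0, 273.2], 0.63)]
92 [271.6 221.4] tray [0.022 0.129] plate [0.015 0.127]
105 [272.7 237.7] tray [-0.014  0.135] plate [-0.02   0.133]
side []
1305 [344.8 226.8] tray [-0.044  0.095] plate [-0.033  0.153]
```

Both chips are in the tray. Setting the scraper down at its original place.

>>> arm_command --steps '[{"translation": [0, 0, 0.05], "twist": [0, 0, 0], "fingers": -1}, {"translation": [0, 0, 0.1], "twist": [0, 0, 0], "fingers": -1}, {"translation": [0, 0, 0.14], "twist": [0, 0, 0], "fingers": -1}, {"translation": [0, 0, 0.16], "twist": [0, 0, 0], "fingers": -1}, {"translation": [0, 0, 0.166], "twist": [0, 0, 0], "fingers": -1}]'

```text
time: 12.48
eef_pos: [0.4137, 0.2957, 0.0271]
tcp_rot: [-0.131, 0.991, -0.0, 0.0]
contact_force: [-0.2, -0.3, -2.2]
opening: 0.261
finger_force: 70.1
```

>>> arm_command --steps '[{"translation": [0, 0, 0.001], "twist": [0, 0, 0], "fingers": -1}, {"translation": [0, 0, 0.0015], "twist": [0, 0, 0], "fingers": -1}]'

```text
time: 12.72
eef_pos: [0.4153, 0.2971, 0.0283]
tcp_rot: [-0.132, 0.991, 0.0, 0.002]
contact_force: [0.7, -0.3, -2.5]
opening: 0.263
finger_force: 70.1
```

>>> arm_command --steps '[{"translation": [0.002, 0, 0.0015], "twist": [0, 0, 0], "fingers": -1}, {"translation": [0.002, 0, 0.003], "twist": [0, 0, 0], "fingers": -1}, {"translation": [0.002, 0, 0.003], "twist": [0, 0, 0], "fingers": -1}]'

```text
time: 13.1
eef_pos: [0.4126, 0.2963, 0.0248]
tcp_rot: [-0.132, 0.991, -0.0, 0.001]
contact_force: [-0.3, -0.3, -2.9]
opening: 0.26
finger_force: 70.1
```

>>> arm_command --steps '[{"translation": [0, 0, 0.001], "twist": [0, 0, 0], "fingers": -1}, {"translation": [0, 0, 0.002], "twist": [0, 0, 0], "fingers": -1}, {"translation": [0, 0, 0.002], "twist": [0, 0, 0], "fingers": -1}]'

```text
time: 13.48
eef_pos: [0.4129, 0.2965, 0.0245]
tcp_rot: [-0.132, 0.991, -0.0, 0.001]
contact_force: [-3.0, -1.2, 4.6]
opening: 0.262
finger_force: 71.3
```

Contact with the worktop (Fz +4.6 N). Releasing and backing off.

>>> arm_command --steps '[{"translation": [0, 0, 0], "twist": [0, 0, 0], "fingers": 0.2}, {"translation": [0, 0, 0], "twist": [0, 0, 0], "fingers": 0.6}, {"translation": [0, 0, 0], "twist": [0, 0, 0], "fingers": 0.6}, {"translation": [0, 0, 0], "twist": [0, 0, 0], "fingers": 0.6}, {"translation": [0, 0, -0.02], "twist": [0, 0, 0], "fingers": 0.6}]'

```text
time: 14.1
eef_pos: [0.4116, 0.2957, 0.0375]
tcp_rot: [-0.132, 0.991, -0.001, -0.0]
contact_force: [-0.3, -0.4, -0.1]
opening: 0.8
finger_force: 0.0
```

>>> arm_command --steps '[{"translation": [0, 0, -0.05], "twist": [0, 0, 0], "fingers": 0.6}, {"translation": [0, 0, -0.1], "twist": [0, 0, 0], "fingers": 0.6}, {"translation": [0, 0, -0.16], "twist": [0, 0, 0], "fingers": 0.6}, {"translation": [0, 0.02, -0.22], "twist": [0, 0, 0], "fingers": 0.6}, {"translation": [0, 0.08, -0.25], "twist": [0, 0, 0], "fingers": 0.6}]'

```text
time: 14.72
eef_pos: [0.3983, 0.3545, 0.2308]
tcp_rot: [-0.13, 0.991, 0.001, 0.004]
contact_force: [0.6, 0.9, -0.5]
opening: 0.794
finger_force: 0.0
```

>>> arm_command --steps '[{"translation": [0.05, 0.06, 0], "twist": [0, 0, 0], "fingers": 0.6}, {"translation": [0.08, 0.13, 0], "twist": [0, 0, 0], "fingers": 0.6}, {"translation": [0.1, 0.18, 0], "twist": [0, 0, 0], "fingers": 0.6}, {"translation": [0.1, 0.18, 0], "twist": [0, 0, 0], "fingers": 0.6}, {"translation": [0.1, 0.18, 0], "twist": [0, 0, 0], "fingers": 0.6}]'

```text
time: 15.35
eef_pos: [0.2891, 0.4646, 0.2262]
tcp_rot: [-0.132, 0.991, -0.0, 0.001]
contact_force: [1.1, -0.4, 0.1]
opening: 0.802
finger_force: 0.0
```

Run:
```python
from h import *
from plant import *
import cv2
s=get_state();print(s["time"],s["eef_pos"].round(3),s["contact_force"].round(1))
k,s_=np.cos(.165),np.sin(.165)
def sc(X): w=X[:2]-[.465,-.027];return np.round([k*w[0]+s_*w[1],-s_*w[0]+k*w[1]],3)
for n in("top","side"):
  p=read_camera(n);cv2.imwrite(f"pics/{n}6.png",p["pixels"][:,:,::-1])
  print(n,[(np.round(d["point"],1).tolist(),round(d["conf"],2),sc(ray(p,np.array(d["point"])[::-1],.012))) for d in recognise(p,"chip_a")],[(np.round(d["point"],1).tolist(),round(d["conf"],2),ray(p,np.array(d["point"])[::-1],.03).round(3)) for d in recognise(p,"scraper")])
# wood silhouettes of the scraper before/after in side view
for a in(np.load("side0.npz")["pixels"],p["pixels"]):
  h=cv2.cvtColor(np.ascontiguousarray(a[250:320,295:395]),cv2.COLOR_RGB2HSV);m=cv2.inRange(h,(8,90,60),(25,255,255))
  n,l,st,c=cv2.connectedComponentsWithStats(m);i=1+st[1:,4].argmax();print(st[i],c[i].round(1))
```

```text
15.35 [0.289 0.465 0.226] [ 1.1 -0.4  0.1]
top [([237.1, 272.7], 0.61, array([-0.013,  0.135]))] [([254.9, 181.9], 0.64, array([0.404, 0.298, 0.03 ]))]
side [([234.6, 320.4], 0.53, array([0.015, 0.124])), ([232.2, 335.0], 0.52, array([-0.018,  0.116]))] [([289.8, 344.2], 0.82, array([0.405, 0.309, 0.03 ]))]
[  13   14   72   40 1324] [49.3 34. ]
[  13   14   71   40 1377] [48.1 34.4]
```

The scraper's silhouette in the side view matches the one from the start, so it is standing upright. Both chips are in the tray and the arm is clear, so I'm handing in.

```bash
python3 -c "
from plant import *
print(sign_off())"
```

```text
the job is handed in; nothing more can be done
None
```

The job is handed in at about 15 s of the 50 s, with no verdict returned: the last camera check found both chips in the catch tray, the scraper standing upright on the worktop back at its starting spot and released, and the arm clear.

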